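# Tighten the clamp handle of a free-spinning stand base in its tilted jig

### The job

The white stand base spins freely on the tilted jig, so its black clamp handle cannot be tightened yet. Turn the base by its orange peg until its flat edge faces the blue brace bar squarely, then slide the bar by its red post fully home against the flat, and only then turn the black handle clockwise (looking down on the base) until it points straight at the brace bar. Finish with the flat still lying against the bar, and leave the other things on the bench where they are.

Things in the scene. Friction and masses are not known exactly. Their poses are not given: they have to be found in the camera images.
- jig: The fixed jig: steel base plate 220 x 280 mm (origin: centre of its underside, on the bench; z up) carrying a dark steel deck 230 mm (up the slope) x 290 mm x 12 mm, inclined 30 degrees, lower at its edge nearer the robot. The centre of the deck's face is 85 mm above the origin. Body x points level, away from the low edge; y to the side where the brace bar is.
- spindle (a point): Point on the spindle axis at the level of the base's upper face, 24 mm above the deck. Axes: x up the slope, y level along the deck towards the brace bar, z out of the deck along the spindle, which leans 30 degrees from vertical towards the robot. Does not turn with the base. The deck reaches 115 mm to +x and -x, 180 mm to +y, 110 mm to -y of it.
- seat (a point): Fixed point of the jig, 72 mm from the spindle point along its y: where the middle of the flat must come (axes as the spindle).
- flat_mid (a point): Middle of the flat edge of the white base, level with its upper face; y points squarely out of the flat, z along the spindle. The base: disc of 180 mm diameter, 12 mm thick, with one flat edge 108 mm long, 72 mm from the centre, marked by a blue stripe. It cannot come off, only spin (friction about 0.03 N m), and stays where it is left.
- peg_mid (a point): Middle (half-way up) of the orange finger peg: a round post 16 mm in diameter, 42 mm tall, square on the base, 70 mm from its centre, exactly opposite the flat. 21 mm above the base's upper face; z along the peg (parallel to the spindle), y from peg to centre.
- handle_mid (a point): Middle of the black wing handle, on the spindle axis: a bar 84 mm long (x), 14 mm wide (y), 30 mm high (z), spanning 16 to 46 mm above the base's upper face, on a neck 24 mm in diameter. It turns on the base's centre screw with 0.15 N m of friction, more than the base's own: the base goes round with it unless braced. Pressing down does not brace it.
- bar_post (a point): Point on the axis of the red post of the brace bar, 58 mm above the deck (post 20 mm in diameter, 35 to 80 mm above the deck). The bar is blue, 116 mm long (x, up the slope), 20 mm thick (y), top 35 mm above the deck; its face towards the base is 10 mm from the post's axis. It slides along y only; axes as the spindle.
- disc (a joint): Angle of the base about the spindle, rad, counter-clockwise positive looking down on its upper face; 0 = flat squarely facing the brace bar. Starts between 0.7 and 2.3; no stops.
- handle (a joint): Angle of the black handle relative to the base, rad, clockwise positive looking down on it; 0 (a stop) = along the flat, loose; 1.571 = square to the flat, tightened. Stop at 1.95. Starts between 0.25 and 0.6.
- bar (a joint): Travel of the brace bar towards the base (to -y of the spindle), m. Starts 0 to 0.012; 0.045 = home, touching the flat of a square base (stop at 0.048). If the base is not square the bar meets it earlier. It slides with 8 N of friction and stays where it is left.
- shell_a: Bystander: grey handheld reader housing, about 160 x 66 x 40 mm, lying beside the jig. Origin: centre of its underside.
- shell_b: Bystander: another grey reader housing, same size, lying beside the first.
- glue: Bystander: white bottle with a green cap, 56 mm in diameter, 130 mm tall, standing on the brace-bar side of the jig. Origin: centre of its underside.
- screwdriver: Bystander: yellow screwdriver, 170 mm long, lying on the bench before the jig's low edge. Origin: its middle, on the bench.
- power_driver: Bystander: black electric screwdriver, about 190 mm long, 38 mm thick, lying on the bench on the brace-bar side of the jig.

How it is judged:
By the outcome, as a careful person would: the job done as asked, in the order asked, and still so for the second after the job is handed in, with the robot touching nothing.
It also fails if it takes over 58 s, if anything falls off the work surface, if the arm or the gripper's body presses on something with over 40 N, if the wrist force passes 120 N, or if a joint passes its speed limit or range.

### The arm

A 6-joint arm with a two-finger parallel gripper is mounted at the origin on the work surface. World frame = base frame: x ahead of the robot, y to its left, z up, the work surface at z = 0. Lengths are in m, angles in degrees, forces in N, time in s.
With the tool pointing down it reaches from about 0.4 to 0.825 m from the base axis. Payload 7 kg.
Tool frame: the origin (TCP) lies midway between the tips of the shut fingers; the grasp point (between the pads) lies 19 mm behind it; z points along the fingers, y is the line along which they close (so a half turn about z gives the same grasp; the last joint's range is limited). The gripper opens to 88 mm and grips with 3 to 60 N. Pads are 19 mm wide; open, the fingers measure 130 mm over their backs; the gripper's body (78 mm by 193 mm) begins 47 mm behind the grasp point.
Start: joints at [-58.78, 20.546, 0.682, 0, -70.136, -16.507], TCP at [0.171, -0.653, 0.227] pointing down, gripper open.
Joint ranges: [-176.03, 176.03], [-82.01, 121.73], [-58.28, 71.71], [-173.87, 95.51], [-174.79, -0.11], [-173.66, 173.66]. Speed limits (degrees/s): [136.94, 136.94, 172.46, 180, 180, 180].

### API

Orientations are given as [roll, pitch, yaw] about the fixed x, y, z axes, in that order (R = Rz(yaw) Ry(pitch) Rx(roll)).
In Python, from plant import r gives the robot as it stands.
- The arm moves only by the tool drive_tool, never from a script. Its argument "commands" is a list of rows, each an object of numbers: "hand": the closure, from 0 (fully open) to 1 (shut); "tx", "ty", "tz": the shift along the world's x, y, z scaled (see below); "turn": the turn about the world's z scaled (see below). A call has 1 to 10 rows; each row is the pose to reach, as a shift and turn from the pose commanded when the call began; what a row does not reach only later rows make up. The controller multiplies each number of a shift by 0.6 m and each number of a turn by 90 degrees. A row lasts 1/10 s, in which the tool goes at most 50 mm and 8.59 degrees, less where a joint would pass 70% of its speed; a pose out of reach is approached as far as the arm can. A call with a number of a shift or a turn outside -1 to 1 is refused whole. A call with a gripper value outside its range is refused whole. The fingers move at their own pace and stop on an object; "grip_force" is the grip in N (left out, the last holds). Time passes only in rows, so rows that repeat a pose let the fingers close. It gives the time, the measured TCP pose, the force, the opening and the grip force at its end, in the units of the state.
- r.get_state(): the state, without advancing time (a new reading comes with each control period).
- r.capture(name): name is "side" or "top"; returns a dict with "frame" (480x640x3 uint8, red, green, blue), "fx", "fy", "cx", "cy" (pixels), "world_from_camera" (4x4, takes a point from camera to world coordinates). Camera axes: x right, y down, z forward; pixel columns grow to the right and rows downward; lengths in m; the calibration is good to about 2 mm. A picture is of the moment at which its call begins. There is no depth.
- r.close_job(): hands the job in; it is judged then, once.
Trained networks look in the newest picture that a camera, given by its name, has taken for a name from the list of things; names that differ only in an ending like _2 or _b are one class to them, and where a whole thing is asked for, a point or a joint stands for the part that bears it (a point fixed in the world has none). Each returns a list of dicts, best first, with "score" (0 to 1); they miss things now and then, are a little off and sometimes report something else, mostly with a low value. They report only what shows in the picture. A call takes as long as a camera call.
- r.trace(label, camera): "pixels" (480x640 bool, what is visible of it) and "extent" ([left, top, right, bottom] in pixels, round what is visible of it).
The state is a dict: "time_s": time; "joints": joint angles; "qd": joint speeds; "joint_torque": joint torques, N m; "tcp_pos": TCP position; "eef_rot": TCP orientation; "contact_force": force on the tool from outside, world axes, zero at the start; "moment": the same for the moment, N m; "gripper_width": finger opening in m; "gripper_force": force on a finger pad.
Only numpy, scipy, OpenCV 4.12 (cv2) and the standard library are available. Lean on these libraries where they do the work, as an engineer would, in place of code of your own. Each camera call takes 0.05 s, during which the arm holds its last target. There are 200 camera calls.

## Working session

There is one attempt and no reset: what is moved stays moved. The work goes in short steps, Python scripts to look and compute and a tool call to move; the robot and the scene stay as the last step left them, time stands still between calls to the robot, and variables do not carry over. Pictures are saved under pics/ and viewed, at most 10 in all, crops included, and the job is handed in when it is done.

Besides the shell and the picture viewer there is one more tool, called after "Emit:" in YAML: its name, and indented under it one key for each argument. drive_tool: Moves the arm, as the interface text tells. Its arguments: {"type":"object","properties":{"commands":{"type":"array"},"grip_force":{"type":"number"}},"required":["commands"]}

```bash
mkdir -p pics; ls; python3 - <<'E'
from plant import r
import cv2,numpy as np
print(r.get_state())
for n in("side","top"):
    c=r.capture(n); cv2.imwrite(f"pics/{n}0.png",c["frame"][:,:,::-1])
    print(n,c["fx"],c["fy"],c["cx"],c["cy"]);print(np.round(c["world_from_camera"],4).tolist())
    for l in("jig","flat_mid","peg_mid","handle_mid","bar_post","glue","power_driver","shell_a","screwdriver"):
        try:
            print(l,[(round(d["score"],2),list(map(int,d["extent"])),np.round(np.argwhere(d["pixels"]).mean(0)[::-1],1).tolist()) for d in r.trace(l,n)][:3])
        except Exception as e: print(l,e)
E
```

```text
pics
{'time_s': 0.0, 'joints': array([-5.87783261e+01,  2.05920240e+01,  6.31839993e-01, -1.90770522e-02,
       -7.01384326e+01, -1.65064979e+01]), 'qd': array([ 0.06574677, -0.10070991, -0.0511643 , -0.05411318, -0.04098875,
        0.01320984]), 'joint_torque': array([ 3.51971694e-04, -5.82717919e+01,  2.93067473e+01,  6.99775279e+00,
        6.99288736e-03, -1.31287738e-04]), 'tcp_pos': array([ 0.17128102, -0.65236875,  0.22560467]), 'eef_rot': array([ 1.79900352e+02, -1.08275049e-02, -1.65291311e+02]), 'contact_force': array([-0.5313469 ,  0.0804175 , -0.28097485]), 'moment': array([ 0.0150551 , -0.05407362, -0.00908788]), 'gripper_force': 0.0, 'gripper_width': 0.08743141079356936}
side 442.2300126416639 442.2300126416639 323.59065237759603 240.81878502759048
[[0.7894, -0.4119, 0.4551, 0.2206], [-0.6136, -0.5088, 0.6038, -0.4063], [-0.0171, -0.7559, -0.6544, 0.5757], [0.0, 0.0, 0.0, 1.0]]
jig [(0.8, [231, 148, 406, 330], [319.0, 242.1])]
flat_mid [(0.84, [267, 181, 365, 279], [316.9, 229.6])]
peg_mid [(0.87, [266, 180, 363, 279], [317.0, 229.4])]
handle_mid [(0.64, [288, 194, 31
[... 554 characters left out ...]
236.76583533678087
[[0.0274, -0.9979, 0.0593, 0.4774], [-0.9996, -0.0278, -0.0057, 0.0303], [0.0073, -0.0592, -0.9982, 1.1369], [0.0, 0.0, 0.0, 1.0]]
jig [(0.91, [222, 156, 369, 283], [292.9, 220.9]), (0.39, [223, 157, 369, 281], [293.6, 218.6]), (0.39, [196, 167, 227, 195], [208.4, 181.3])]
flat_mid [(0.78, [267, 188, 349, 265], [307.5, 226.7])]
peg_mid [(0.94, [266, 188, 349, 262], [307.4, 226.8])]
handle_mid [(0.67, [284, 223, 323, 248], [304.8, 236.2])]
bar_post []
glue [(0.9, [193, 166, 226, 196], [208.9, 181.6])]
power_driver []
shell_a [(0.94, [367, 202, 438, 230], [399.7, 218.4]), (0.75, [361, 254, 433, 301], [394.7, 276.5])]
screwdriver [(0.75, [246, 276, 312, 304], [289.8, 292.6])]
```

```bash
python3 - <<'E'
import cv2,numpy as np
a=cv2.imread("pics/side0.png")[140:400,160:480]
b=cv2.imread("pics/top0.png")[140:320,180:450]
a=cv2.resize(a,None,fx=2.3,fy=2.3,interpolation=cv2.INTER_CUBIC)
b=cv2.resize(b,None,fx=2.9,fy=2.9,interpolation=cv2.INTER_CUBIC)
cv2.imwrite("pics/a.png",a);cv2.imwrite("pics/b.png",b)
E
```

```text
(no output)
```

View pics/a.png

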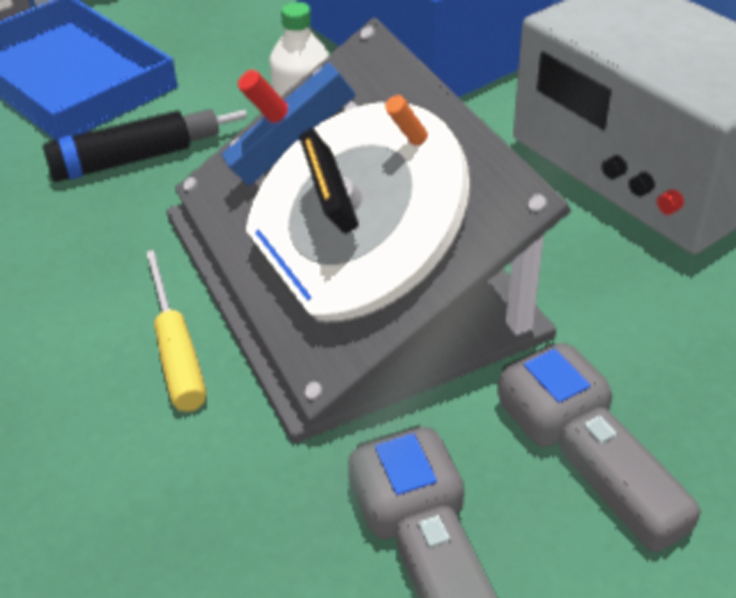

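View pics/b.png

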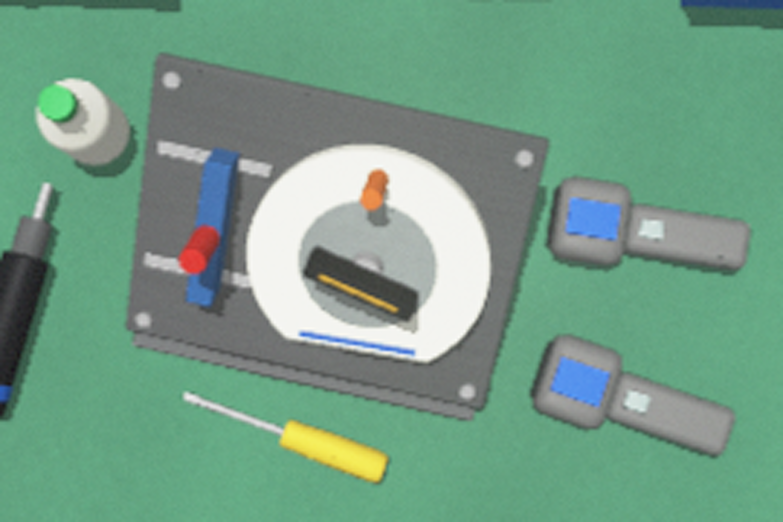

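Top crop: the flat (blue stripe, about 300–414, 333–352) faces the robot, the peg (371,198) is up-slope, the red post (193,262) is at left, and the handle lies nearly along the flat. The side crop agrees. I'll fit the jig pose and joints from these clicked points.

```bash
cat > h.py <<'E'
import numpy as np,cv2
from plant import r
from scipy.optimize import least_squares
def frame(p):
    c,s=np.cos(p[2]),np.sin(p[2]);a,b=np.cos(np.pi/6),.5
    R=np.array([[c*a,-s,-c*b],[s*a,c,-s*b],[b,0,a]])
    return R,np.array([p[0],p[1],.085])+R@np.array([0,-.035,.024])
def proj(c,X):
    W=c["world_from_camera"];q=(np.atleast_2d(X)-W[:3,3])@W[:3,:3]
    return np.c_[c["fx"]*q[:,0]/q[:,2]+c["cx"],c["fy"]*q[:,1]/q[:,2]+c["cy"]]
def pol(rad,a,z): return [rad*np.cos(a),rad*np.sin(a),z]
def pts(d,bar):
    f=d+np.pi/2; e=np.array([np.cos(d),np.sin(d),0])
    post=[0,.127-bar,.056]
    return dict(UL=[.115,.18,-.024],UR=[.115,-.11,-.024],LL=[-.115,.18,-.024],LR=[-.115,-.11,-.024],peg=pol(.07,f+np.pi,.042),post=post,
      fc1=np.array(pol(.072,f,0))+.054*e,fc2=np.array(pol(.072,f,0))-.054*e)
E
cat > fit.py <<'E'
from h import *
cs={n:r.capture(n) for n in("top","side")}
T=dict(UL=(158,53),UR=(549,140),LL=(130,328),LR=(483,405),peg=(371,199),post=(193,262),fc2=(287,337),fc1=(430,361))
S=dict(UL=(373,18),UR=(568,208),LL=(178,188),LR=(303,415),peg=(396,103),post=(249,82),fc2=(248,230),fc1=(318,320))
O=[("top",k,np.array(v)/2.9+[180,140]) for k,v in T.items()]+[("side",k,np.array(v)/2.3+[160,140]) for k,v in S.items()]
def res(p):
    R,o=frame(p);P=pts(p[3],p[4])
    return np.concatenate([proj(cs[n],R@np.array(P[k])+o)[0]-uv for n,k,uv in O])
s=least_squares(res,[.48,.08,-.2,1.5,.006],x_scale=[.1,.1,.1,.1,.01],loss="soft_l1");p=s.x
print(np.round(p,4),np.degrees(p[2]));print([(o[0][0],o[1],np.round(q,1).tolist()) for o,q in zip(O,res(p).reshape(-1,2))])
np.save("p.npy",p)
R,o=frame(p);print("R",R.round(3).tolist(),"o",o.round(4))
# handle yellow stripe on top face, z=.046 : top camera ray-plane
def onplane(c,uv,z):
    W=c["world_from_camera"];d=W[:3,:3]@[(uv[0]-c["cx"])/c["fx"],(uv[1]-c["cy"])/c["fy"],1]
    A=R.T@(W[:3,3]-o);D=R.T@d;return A+D*(z-A[2])/D[2]
for n,a,b,k,of in(("top",(318,277),(398,311),2.9,(180,140)),("side",(308,140),(326,197),2.3,(160,140))):
    q=[onplane(cs[n],np.array(u)/k+of,.046) for u in(a,b)];e=q[0]-q[1]
    print(n,np.round(q,3).tolist(),"handle dir deg",np.degrees(np.arctan2(e[1],e[0])))
for nm,v in(("peg",pts(p[3],p[4])["peg"]),("post",[0,.127-p[4],.034])): print(nm,(R@np.array(v)+o).round(4))
E
python3 fit.py
```

```text
[ 0.5694  0.0966 -0.1955  1.6607  0.0098] -11.203199961632262
[('t', 'UL', [-0.1, -0.4]), ('t', 'UR', [1.3, 0.4]), ('t', 'LL', [-1.5, -0.3]), ('t', 'LR', [0.3, 1.2]), ('t', 'peg', [-0.3, -0.5]), ('t', 'post', [0.9, -0.8]), ('t', 'fc2', [49.8, 7.1]), ('t', 'fc1', [-47.9, -8.2]), ('s', 'UL', [0.5, -1.0]), ('s', 'UR', [0.1, -1.7]), ('s', 'LL', [-2.4, -0.3]), ('s', 'LR', [1.2, 3.2]), ('s', 'peg', [-1.8, 0.2]), ('s', 'post', [-0.5, -0.8]), ('s', 'fc2', [27.9, 36.9]), ('s', 'fc1', [-31.5, -37.6])]
R [[0.85, 0.194, -0.49], [-0.168, 0.981, 0.097], [0.5, 0.0, 0.866]] o [0.5509 0.0646 0.1058]
top [[0.003, 0.031, 0.046], [-0.01, -0.029, 0.046]] handle dir deg 78.41740663957493
side [[0.008, 0.03, 0.046], [-0.006, -0.027, 0.046]] handle dir deg 76.09068277904439
peg [0.5907 0.0631 0.177 ]
post [0.557  0.1829 0.1352]
```

```bash
sed -i 's/fc2=(287,337),fc1=(430,361)/fc1=(287,337),fc2=(430,361)/; s/fc2=(248,230),fc1=(318,320)/fc1=(248,230),fc2=(318,320)/' fit.py; python3 fit.py
cat >> fit.py <<'E'
print("arc")
for d in np.append(np.arange(p[3],0,-.2),[0,-.03]):
    print(round(d,2),(R@np.array(pol(.07,d-np.pi/2,.029))+o-[0,0,.019]).round(4))
E
python3 fit.py | sed -n '/arc/,$p'; python3 -c "
from plant import r;s=r.get_state();print(s['time_s'],s['tcp_pos'],s['eef_rot'])"
```

```text
[ 0.5696  0.0965 -0.1943  1.6426  0.0096] -11.129868282706639
[('t', 'UL', [-0.1, -0.4]), ('t', 'UR', [1.3, 0.3]), ('t', 'LL', [-1.4, -0.2]), ('t', 'LR', [0.4, 1.1]), ('t', 'peg', [0.4, -0.5]), ('t', 'post', [0.9, -0.9]), ('t', 'fc1', [1.0, -0.5]), ('t', 'fc2', [-0.1, -1.0]), ('s', 'UL', [0.5, -1.0]), ('s', 'UR', [0.2, -1.8]), ('s', 'LL', [-2.4, -0.2]), ('s', 'LR', [1.5, 3.2]), ('s', 'peg', [-1.2, 0.5]), ('s', 'post', [-0.5, -0.8]), ('s', 'fc1', [-0.9, 0.8]), ('s', 'fc2', [-3.1, -2.3])]
R [[0.85, 0.193, -0.491], [-0.167, 0.981, 0.097], [0.5, 0.0, 0.866]] o [0.551  0.0645 0.1058]
top [[0.003, 0.031, 0.046], [-0.01, -0.029, 0.046]] handle dir deg 78.33500873732123
side [[0.008, 0.03, 0.046], [-0.007, -0.027, 0.046]] handle dir deg 76.01533841413767
peg [0.5907 0.0618 0.1771]
post [0.557  0.1829 0.1352]
arc
1.64 [0.5971 0.0605 0.1468]
1.44 [0.5941 0.0469 0.1466]
1.24 [0.5888 0.0341 0.145 ]
1.04 [0.5814 0.0226 0.1421]
0.84 [0.5722 0.0128 0.138 ]
0.64 [0.5616 0.0053 0.1329]
0.44 [5.501e-01 2.000e-04 1.269e-01]
0.24 [ 0.538  -0.0022  0.1203]
0.04 [ 0.5258 -0.0018  0.1134]
0.0 [ 0.5233 -0.0014  0.1119]
-0.03 [ 0.5215 -0.001   0.1108]
1.3 [ 0.17140868 -0.65284853  0.22655589] [ 1.79999376e+02 -1.62047460e-04 -1.65288317e+02]
```

Emit:
drive_tool:
  commands:
    - {"hand": 0.3, "tx": 0.355, "ty": 0.595, "tz": 0.06, "turn": -0.287}
    - {"hand": 0.3, "tx": 0.355, "ty": 0.595, "tz": 0.06, "turn": -0.287}
    - {"hand": 0.3, "tx": 0.355, "ty": 0.595, "tz": 0.06, "turn": -0.287}
    - {"hand": 0.3, "tx": 0.355, "ty": 0.595, "tz": 0.06, "turn": -0.287}
    - {"hand": 0.3, "tx": 0.355, "ty": 0.595, "tz": 0.06, "turn": -0.287}
    - {"hand": 0.3, "tx": 0.355, "ty": 0.595, "tz": 0.06, "turn": -0.287}
    - {"hand": 0.3, "tx": 0.355, "ty": 0.595, "tz": 0.06, "turn": -0.287}
    - {"hand": 0.3, "tx": 0.355, "ty": 0.595, "tz": 0.06, "turn": -0.287}
    - {"hand": 0.3, "tx": 0.355, "ty": 0.595, "tz": 0.06, "turn": -0.287}
  grip_force: 10

```text
time_s: 2.2
tcp_pos: [0.3859, -0.2932, 0.2635]
eef_rot: [180.0, 0.1, 169.0]
contact_force: [-0.4, -0.7, 0.4]
gripper_width: 0.0611
gripper_force: 0.0
```

Emit:
drive_tool:
  commands:
    - {"hand": 0.3, "tx": 0.354, "ty": 0.595}
    - {"hand": 0.3, "tx": 0.354, "ty": 0.595}
    - {"hand": 0.3, "tx": 0.354, "ty": 0.595}
    - {"hand": 0.3, "tx": 0.354, "ty": 0.595}
    - {"hand": 0.3, "tx": 0.354, "ty": 0.595}
    - {"hand": 0.3, "tx": 0.354, "ty": 0.595}
    - {"hand": 0.3, "tx": 0.354, "ty": 0.595}
    - {"hand": 0.3, "tx": 0.354, "ty": 0.595}
    - {"hand": 0.3, "tx": 0.354, "ty": 0.595}
    - {"hand": 0.3, "tx": 0.354, "ty": 0.595}

```text
invalid input
```

Emit:
drive_tool:
  commands:
    - {"hand": 0.3, "tx": 0.352, "ty": 0.59, "tz": 0.0, "turn": 0.0}
    - {"hand": 0.3, "tx": 0.352, "ty": 0.59, "tz": 0.0, "turn": 0.0}
    - {"hand": 0.3, "tx": 0.352, "ty": 0.59, "tz": 0.0, "turn": 0.0}
    - {"hand": 0.3, "tx": 0.352, "ty": 0.59, "tz": 0.0, "turn": 0.0}
    - {"hand": 0.3, "tx": 0.352, "ty": 0.59, "tz": 0.0, "turn": 0.0}
    - {"hand": 0.3, "tx": 0.352, "ty": 0.59, "tz": 0.0, "turn": 0.0}
    - {"hand": 0.3, "tx": 0.352, "ty": 0.59, "tz": 0.0, "turn": 0.0}
    - {"hand": 0.3, "tx": 0.352, "ty": 0.59, "tz": 0.0, "turn": 0.0}
    - {"hand": 0.3, "tx": 0.352, "ty": 0.59, "tz": 0.0, "turn": 0.0}
    - {"hand": 0.3, "tx": 0.352, "ty": 0.59, "tz": 0.0, "turn": 0.0}

```text
time_s: 3.2
tcp_pos: [0.5963, 0.0601, 0.2617]
eef_rot: [-180.0, -0.1, 169.0]
contact_force: [-0.8, 0.0, 0.0]
gripper_width: 0.0609
gripper_force: 0.0
```

Emit:
drive_tool:
  commands:
    - {"hand": 0.3, "tx": 0.001, "ty": 0.0, "tz": -0.1, "turn": 0.0}
    - {"hand": 0.3, "tx": 0.001, "ty": 0.0, "tz": -0.191, "turn": 0.0}
    - {"hand": 0.3, "tx": 0.001, "ty": 0.0, "tz": -0.191, "turn": 0.0}
    - {"hand": 1, "tx": 0.001, "ty": 0.0, "tz": -0.191, "turn": 0.0}
    - {"hand": 1, "tx": 0.001, "ty": 0.0, "tz": -0.191, "turn": 0.0}
    - {"hand": 1, "tx": 0.001, "ty": 0.0, "tz": -0.191, "turn": 0.0}
    - {"hand": 1, "tx": 0.001, "ty": 0.0, "tz": -0.191, "turn": 0.0}
    - {"hand": 1, "tx": 0.001, "ty": 0.0, "tz": -0.191, "turn": 0.0}
    - {"hand": 1, "tx": 0.001, "ty": 0.0, "tz": -0.191, "turn": 0.0}
    - {"hand": 1, "tx": 0.001, "ty": 0.0, "tz": -0.191, "turn": 0.0}
  grip_force: 10

```text
time_s: 4.2
tcp_pos: [0.5966, 0.0583, 0.1486]
eef_rot: [180.0, 0.1, 168.9]
contact_force: [-0.4, -0.5, 2.5]
gripper_width: 0.0155
gripper_force: 10.0
```

Emit:
drive_tool:
  commands:
    - {"hand": 1, "tx": -0.005, "ty": -0.0227, "tz": 0.0, "turn": 0.0}
    - {"hand": 1, "tx": -0.0138, "ty": -0.044, "tz": -0.003, "turn": 0.0}
    - {"hand": 1, "tx": -0.0262, "ty": -0.0632, "tz": -0.0078, "turn": 0.0}
    - {"hand": 1, "tx": -0.0415, "ty": -0.0795, "tz": -0.0147, "turn": 0.0}
    - {"hand": 1, "tx": -0.0592, "ty": -0.092, "tz": -0.0232, "turn": 0.0}
    - {"hand": 1, "tx": -0.0783, "ty": -0.1005, "tz": -0.0332, "turn": 0.0}
    - {"hand": 1, "tx": -0.0985, "ty": -0.1045, "tz": -0.0442, "turn": 0.0}
    - {"hand": 1, "tx": -0.1188, "ty": -0.1038, "tz": -0.0557, "turn": 0.0}
    - {"hand": 1, "tx": -0.123, "ty": -0.1032, "tz": -0.0582, "turn": 0.0}
    - {"hand": 1, "tx": -0.123, "ty": -0.1032, "tz": -0.0582, "turn": 0.0}

```text
time_s: 5.2
tcp_pos: [0.5255, -0.0003, 0.1142]
eef_rot: [179.6, 0.4, 168.9]
contact_force: [5.0, 19.6, 2.9]
gripper_width: 0.0183
gripper_force: 10.0
```

```bash
python3 - <<'E'
from h import *
print({k:np.round(v,2).tolist() for k,v in r.get_state().items() if k in("tcp_pos","contact_force")})
c=r.capture("side")["frame"][140:400,160:480,::-1];t=r.capture("top")["frame"][140:320,180:400,::-1]
a=cv2.resize(c,None,fx=1.4,fy=1.4,interpolation=2);b=cv2.resize(t,(350,int(180*350/220)),interpolation=2)
im=np.zeros((370,800,3),np.uint8);im[:a.shape[0],:a.shape[1]]=a[:370];im[:b.shape[0],450:]=b
cv2.imwrite("pics/c.png",im)
E
```

```text
{'tcp_pos': [0.53, -0.0, 0.11], 'contact_force': [4.97, 19.61, 2.86]}
```

View pics/c.png

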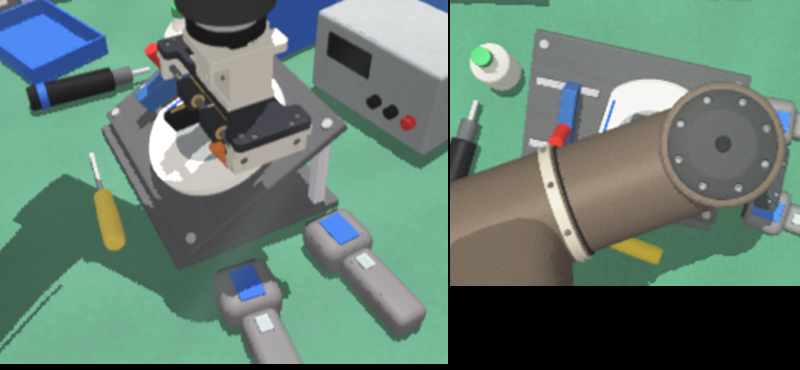

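The base is turned and the peg is still gripped (side crop about 218,150). The 20 N side load says I'm about 2 mm too far out. I'll relieve that, release and rise.

Emit:
drive_tool:
  commands:
    - {"hand": 1, "tx": -0.003, "ty": 0.0035, "tz": -0.002, "turn": 0.0}
    - {"hand": 1, "tx": -0.003, "ty": 0.0035, "tz": -0.002, "turn": 0.0}
    - {"hand": 1, "tx": -0.003, "ty": 0.0035, "tz": -0.002, "turn": 0.0}

```text
time_s: 5.6
tcp_pos: [0.5243, 0.0017, 0.1133]
eef_rot: [179.6, 0.5, 168.9]
contact_force: [5.2, 18.4, 3.1]
gripper_width: 0.0155
gripper_force: 10.0
```

Emit:
drive_tool:
  commands:
    - {"hand": 1, "tx": 0.0, "ty": 0.003, "tz": 0.0, "turn": 0.0}
    - {"hand": 1, "tx": 0.0, "ty": 0.003, "tz": 0.0, "turn": 0.0}

```text
time_s: 5.8
tcp_pos: [0.5233, 0.0023, 0.1128]
eef_rot: [179.7, 0.3, 168.9]
contact_force: [4.9, 12.4, 1.3]
gripper_width: 0.0157
gripper_force: 10.0
```

Emit:
drive_tool:
  commands:
    - {"hand": 1, "tx": 0.0, "ty": 0.0015, "tz": 0.0, "turn": 0.0}
    - {"hand": 0.5, "tx": 0.0, "ty": 0.0015, "tz": 0.0, "turn": 0.0}
    - {"hand": 0.5, "tx": 0.0, "ty": 0.0015, "tz": 0.0, "turn": 0.0}
    - {"hand": 0.5, "tx": 0.0, "ty": 0.0015, "tz": 0.0, "turn": 0.0}
    - {"hand": 0.5, "tx": 0.0, "ty": 0.0015, "tz": 0.08, "turn": 0.0}
    - {"hand": 0.5, "tx": 0.0, "ty": 0.0015, "tz": 0.16, "turn": 0.0}
    - {"hand": 0.4, "tx": 0.0, "ty": 0.0015, "tz": 0.24, "turn": 0.0}
    - {"hand": 0.4, "tx": 0.0, "ty": 0.08, "tz": 0.3, "turn": 0.0}
    - {"hand": 0.4, "tx": 0.03, "ty": 0.16, "tz": 0.36, "turn": 0.0}
    - {"hand": 0.4, "tx": 0.06, "ty": 0.24, "tz": 0.38, "turn": 0.0}

```text
time_s: 6.8
tcp_pos: [0.5492, 0.1237, 0.3355]
eef_rot: [179.9, 0.2, 168.8]
contact_force: [1.7, 0.5, 0.4]
gripper_width: 0.0526
gripper_force: 0.0
```

Emit:
drive_tool:
  commands:
    - {"hand": 0.4, "tx": 0.0, "ty": 0.06, "tz": 0.0, "turn": 0.0}
    - {"hand": 0.4, "tx": 0.0, "ty": 0.06, "tz": 0.0, "turn": 0.0}

```text
time_s: 7.0
tcp_pos: [0.5491, 0.1626, 0.3312]
eef_rot: [-180.0, -0.1, 169.0]
contact_force: [-0.4, -0.3, -0.3]
gripper_width: 0.0523
gripper_force: 0.0
```

```bash
python3 - <<'E'
from h import *
print({k:np.round(v,3).tolist() for k,v in r.get_state().items() if k in("tcp_pos","contact_force")})
c=r.capture("side")["frame"];t=r.capture("top")["frame"]
cv2.imwrite("pics/side1.png",c[:,:,::-1]);cv2.imwrite("pics/top1.png",t[:,:,::-1])
im=np.zeros((600,800,3),np.uint8);a=cv2.resize(c[150:330,225:410,::-1],(500,486),interpolation=2);im[:486,:500]=a
b=cv2.resize(t[150:290,215:375,::-1],(300,262),interpolation=2);im[:262,500:]=b
cv2.imwrite("pics/d.png",im)
E
```

```text
{'tcp_pos': [0.549, 0.163, 0.331], 'contact_force': [-0.448, -0.261, -0.255]}
```

View pics/d.png

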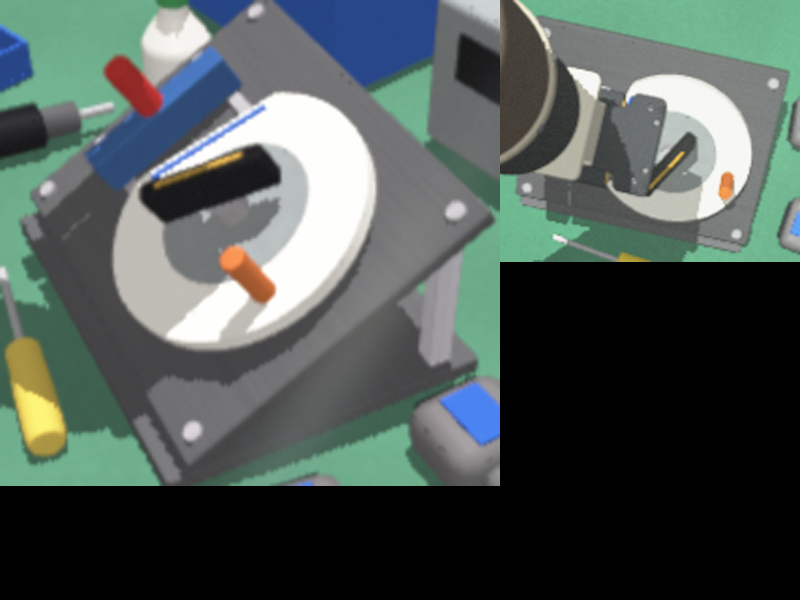

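```bash
cat >> h.py <<'E'
p=np.load("p.npy");R,o=frame(p)
def onplane(c,uv,z):
    W=c["world_from_camera"];d=W[:3,:3]@[(uv[0]-c["cx"])/c["fx"],(uv[1]-c["cy"])/c["fy"],1]
    A=R.T@(W[:3,3]-o);D=R.T@d;return A+D*(z-A[2])/D[2]
E
python3 - <<'E'
from h import *
c=r.capture("side")
f=lambda u,z:onplane(c,np.array(u)/2.7+[225,150],z)
a,b=f((152,178),0),f((265,106),0);e=b-a
print("stripe",a.round(4),b.round(4),"d",np.degrees(np.arctan2(e[1],e[0])))
q=f((232,257),.042);print("peg",q.round(4),"d",np.degrees(np.arctan2(q[1],q[0]))+90)
a,b=f((155,187),.046),f((243,154),.046);e=b-a
print("handle",a.round(4),b.round(4),np.degrees(np.arctan2(e[1],e[0])))
print("post top",f((120,68),.056).round(4))
E
```

```text
stripe [-0.0294  0.0745  0.    ] [0.0583 0.0566 0.    ] d -11.542940731830962
peg [-0.0135 -0.0681  0.042 ] d -11.25514642211948
handle [-0.0256  0.0138  0.046 ] [ 0.0278 -0.0141  0.046 ] -27.507552212369152
post top [0.002  0.1135 0.056 ]
```

```bash
python3 - <<'E'
from h import *
c=r.capture("top")
q=onplane(c,np.array([336.5,247]),.042);print("top peg",q.round(4),np.degrees(np.arctan2(q[1],q[0]))+90)
hsv=cv2.cvtColor(c["frame"],cv2.COLOR_RGB2HSV)
for n in("top","side"):
    c=r.capture(n);hsv=cv2.cvtColor(c["frame"],cv2.COLOR_RGB2HSV)
    m=((hsv[...,0]>5)&(hsv[...,0]<16)&(hsv[...,1]>150)&(hsv[...,2]>90)).astype(np.uint8)
    k,l,s,ce=cv2.connectedComponentsWithStats(m)
    for i in range(1,k):
        if s[i,4]>15: q=onplane(c,ce[i],.021);print(n,s[i].tolist(),ce[i].round(1),"peg mid",q.round(4),"rad",np.hypot(*q[:2]).round(4),"d",np.degrees(np.arctan2(q[1],q[0]))+90)
for d in(-11.4,-7,-3.5,0):
    print(d,(R@np.array(pol(.07,np.radians(d-90),.027))+o-[0,0,.019]).round(4))
print(r.get_state()["tcp_pos"])
E
```

```text
top peg [-0.0016 -0.0675  0.042 ] -1.3392925767929285
top [332, 243, 7, 13, 72] [335.  249.1] peg mid [-0.0181 -0.066   0.021 ] rad 0.0684 d -15.33970626699464
side [307, 242, 19, 20, 180] [315.9 251. ] peg mid [-0.0146 -0.0645  0.021 ] rad 0.0661 d -12.790497228155331
-11.4 [0.5128 0.0021 0.1032]
-7 [5.171e-01 3.000e-04 1.059e-01]
-3.5 [ 0.5207 -0.0007  0.108 ]
0 [ 0.5243 -0.0016  0.1102]
[0.54898584 0.15849357 0.33202469]
```

Emit:
drive_tool:
  commands:
    - {"hand": 0.6, "tx": -0.03, "ty": -0.08, "tz": -0.05, "turn": 0.0}
    - {"hand": 0.6, "tx": -0.05, "ty": -0.16, "tz": -0.1, "turn": 0.0}
    - {"hand": 0.6, "tx": -0.062, "ty": -0.24, "tz": -0.12, "turn": 0.0}
    - {"hand": 0.6, "tx": -0.062, "ty": -0.254, "tz": -0.14, "turn": 0.0}
    - {"hand": 0.6, "tx": -0.062, "ty": -0.254, "tz": -0.2, "turn": 0.0}
    - {"hand": 0.6, "tx": -0.062, "ty": -0.254, "tz": -0.27, "turn": 0.0}
    - {"hand": 0.6, "tx": -0.062, "ty": -0.254, "tz": -0.34, "turn": 0.0}
    - {"hand": 0.6, "tx": -0.062, "ty": -0.254, "tz": -0.383, "turn": 0.0}
    - {"hand": 0.6, "tx": -0.062, "ty": -0.254, "tz": -0.383, "turn": 0.0}
    - {"hand": 0.6, "tx": -0.062, "ty": -0.254, "tz": -0.383, "turn": 0.0}

```text
time_s: 8.3
tcp_pos: [0.5123, 0.0067, 0.103]
eef_rot: [-180.0, 0.0, 168.9]
contact_force: [0.8, 0.4, 0.7]
gripper_width: 0.0351
gripper_force: 0.0
```

Emit:
drive_tool:
  commands:
    - {"hand": 1, "tx": 0.0, "ty": 0.0, "tz": 0.0, "turn": 0.0}
    - {"hand": 1, "tx": 0.0, "ty": 0.0, "tz": 0.0, "turn": 0.0}
    - {"hand": 1, "tx": 0.0, "ty": 0.0, "tz": 0.0, "turn": 0.0}
    - {"hand": 1, "tx": 0.0, "ty": 0.0, "tz": 0.0, "turn": 0.0}
    - {"hand": 1, "tx": 0.0, "ty": 0.0, "tz": 0.0, "turn": 0.0}
  grip_force: 6

```text
time_s: 8.8
tcp_pos: [0.5105, 0.0061, 0.1026]
eef_rot: [-179.9, -0.1, 168.9]
contact_force: [-3.5, -5.3, 1.7]
gripper_width: 0.0156
gripper_force: 6.0
```

Emit:
drive_tool:
  commands:
    - {"hand": 1, "tx": 0.007, "ty": -0.004, "tz": 0.004, "turn": 0.0}
    - {"hand": 1, "tx": 0.014, "ty": -0.0065, "tz": 0.0085, "turn": 0.0}
    - {"hand": 1, "tx": 0.022, "ty": -0.0085, "tz": 0.0133, "turn": 0.0}
    - {"hand": 1, "tx": 0.022, "ty": -0.0085, "tz": 0.0133, "turn": 0.0}
    - {"hand": 1, "tx": 0.022, "ty": -0.0085, "tz": 0.0133, "turn": 0.0}

```text
time_s: 9.3
tcp_pos: [0.5249, 0.0012, 0.1112]
eef_rot: [-179.9, -0.0, 168.9]
contact_force: [-3.5, -5.7, 4.9]
gripper_width: 0.0159
gripper_force: 6.0
```

Emit:
drive_tool:
  commands:
    - {"hand": 0.5, "tx": 0.0, "ty": 0.0, "tz": 0.0, "turn": 0.0}
    - {"hand": 0.5, "tx": 0.0, "ty": 0.0, "tz": 0.0, "turn": 0.0}
    - {"hand": 0.5, "tx": 0.0, "ty": 0.0, "tz": 0.0, "turn": 0.0}
    - {"hand": 0.5, "tx": 0.0, "ty": 0.0, "tz": 0.0, "turn": 0.0}
    - {"hand": 0.5, "tx": 0.0, "ty": 0.0, "tz": 0.08, "turn": 0.0}
    - {"hand": 0.5, "tx": 0.0, "ty": 0.0, "tz": 0.16, "turn": 0.0}
    - {"hand": 0.4, "tx": 0.0, "ty": 0.0, "tz": 0.24, "turn": 0.0}
    - {"hand": 0.4, "tx": 0.0, "ty": 0.08, "tz": 0.3, "turn": 0.0}
    - {"hand": 0.4, "tx": 0.03, "ty": 0.16, "tz": 0.34, "turn": 0.0}
    - {"hand": 0.4, "tx": 0.042, "ty": 0.24, "tz": 0.34, "turn": 0.0}

```text
time_s: 10.3
tcp_pos: [0.5494, 0.1348, 0.3168]
eef_rot: [179.8, 0.3, 168.8]
contact_force: [1.5, -1.1, 0.1]
gripper_width: 0.0525
gripper_force: 0.0
```

Emit:
drive_tool:
  commands:
    - {"hand": 0.4, "tx": 0.0, "ty": 0.06, "tz": 0.0, "turn": 0.0}
    - {"hand": 0.4, "tx": 0.0, "ty": 0.06, "tz": 0.0, "turn": 0.0}
    - {"hand": 0.4, "tx": 0.0, "ty": 0.06, "tz": 0.0, "turn": 0.0}

```text
time_s: 10.6
tcp_pos: [0.5478, 0.1703, 0.3123]
eef_rot: [-180.0, -0.0, 169.0]
contact_force: [0.1, -0.4, -0.0]
gripper_width: 0.0529
gripper_force: 0.0
```

```bash
cat > look.py <<'E'
from h import *
import sys
s=r.get_state();print(s["time_s"],s["tcp_pos"].round(4),s["contact_force"].round(1))
for n in("top","side"):
    c=r.capture(n);hsv=cv2.cvtColor(c["frame"],cv2.COLOR_RGB2HSV)
    for nm,lo,hi in(("peg",(5,150,90),(15,255,255)),("stripe",(105,150,150),(116,255,255)),("yel",(16,150,120),(28,255,255))):
        m=cv2.inRange(hsv,lo,hi);m[:150]=0;m[290:]=0;m[:,:245]=0;m[:,362:]=0
        k,l,st,ce=cv2.connectedComponentsWithStats(m)
        for i in range(1,k):
            if st[i,4]<15: continue
            z={"peg":.021,"stripe":0,"yel":.046}[nm];q=onplane(c,ce[i],z)
            P=np.array([onplane(c,uv[::-1].astype(float),z) for uv in np.argwhere(l==i)])[:,:2]
            w=cv2.fitLine(P.astype(np.float32),2,0,0,0).ravel();ang=np.degrees(np.arctan2(w[1],w[0]))
            print(n,nm,st[i].tolist(),q.round(4)[:2],"ang",ang.round(1),"peg d",(np.degrees(np.arctan2(q[1]-.003,q[0]))+90).round(1) if nm=="peg" else "")
    if n=="side": cv2.imwrite("pics/%s.png"%sys.argv[1],cv2.resize(c["frame"][150:330,225:410,::-1],(500,486),interpolation=2))
E
python3 look.py e
```

```text
10.6 [0.5478 0.1703 0.3123] [ 0.1 -0.4 -0. ]
top peg [334, 237, 7, 14, 72] [-0.0042 -0.0674] ang 2.7 peg d -3.4
top yel [278, 286, 15, 4, 38] [-0.1256  0.0234] ang -81.3 peg d 
side peg [314, 237, 19, 20, 181] [-0.001  -0.0667] ang -85.5 peg d -0.8
side stripe [286, 169, 21, 21, 143] [0.0331 0.1309] ang 1.4 peg d 
side yel [293, 204, 21, 12, 30] [ 0.0116 -0.0014] ang -17.6 peg d
```

View pics/e.png

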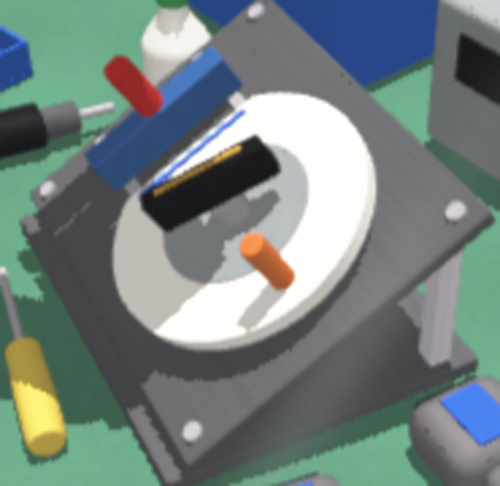

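The flat's stripe (150,190)–(243,112) now runs parallel to the bar, so the base is square within about 2°. Next is the red post.

Emit:
drive_tool:
  commands:
    - {"hand": 0.4, "tx": 0.01, "ty": 0.024, "tz": -0.08, "turn": 0.0}
    - {"hand": 0.4, "tx": 0.01, "ty": 0.024, "tz": -0.16, "turn": 0.0}
    - {"hand": 0.4, "tx": 0.01, "ty": 0.024, "tz": -0.24, "turn": 0.0}
    - {"hand": 0.4, "tx": 0.01, "ty": 0.024, "tz": -0.3, "turn": 0.0}
    - {"hand": 0.4, "tx": 0.01, "ty": 0.024, "tz": -0.318, "turn": 0.0}
    - {"hand": 1, "tx": 0.01, "ty": 0.024, "tz": -0.318, "turn": 0.0}
    - {"hand": 1, "tx": 0.01, "ty": 0.024, "tz": -0.318, "turn": 0.0}
    - {"hand": 1, "tx": 0.01, "ty": 0.024, "tz": -0.318, "turn": 0.0}
    - {"hand": 1, "tx": 0.01, "ty": 0.024, "tz": -0.318, "turn": 0.0}
    - {"hand": 1, "tx": 0.01, "ty": 0.024, "tz": -0.318, "turn": 0.0}
  grip_force: 30

```text
time_s: 11.7
tcp_pos: [0.5552, 0.1856, 0.1237]
eef_rot: [179.8, 0.2, 168.9]
contact_force: [-1.4, 3.4, 3.4]
gripper_width: 0.0195
gripper_force: 30.0
```

Emit:
drive_tool:
  commands:
    - {"hand": 1, "tx": -0.002, "ty": -0.01, "tz": 0.0, "turn": 0.0}
    - {"hand": 1, "tx": -0.004, "ty": -0.02, "tz": 0.0, "turn": 0.0}
    - {"hand": 1, "tx": -0.006, "ty": -0.03, "tz": 0.0, "turn": 0.0}
    - {"hand": 1, "tx": -0.008, "ty": -0.04, "tz": 0.0, "turn": 0.0}
    - {"hand": 1, "tx": -0.009, "ty": -0.046, "tz": 0.0, "turn": 0.0}
    - {"hand": 1, "tx": -0.0103, "ty": -0.0523, "tz": 0.0, "turn": 0.0}
    - {"hand": 1, "tx": -0.0103, "ty": -0.0523, "tz": 0.0, "turn": 0.0}
    - {"hand": 1, "tx": -0.0103, "ty": -0.0523, "tz": 0.0, "turn": 0.0}

```text
time_s: 12.5
tcp_pos: [0.5492, 0.1545, 0.1237]
eef_rot: [179.8, 0.2, 168.9]
contact_force: [-0.8, 6.3, 2.9]
gripper_width: 0.0192
gripper_force: 30.0
```

Emit:
drive_tool:
  commands:
    - {"hand": 1, "tx": -0.0005, "ty": -0.003, "tz": 0.0, "turn": 0.0}
    - {"hand": 1, "tx": -0.0005, "ty": -0.003, "tz": 0.0, "turn": 0.0}

```text
time_s: 12.7
tcp_pos: [0.5489, 0.153, 0.1238]
eef_rot: [179.7, 0.2, 168.9]
contact_force: [-2.2, 7.5, 2.6]
gripper_width: 0.0193
gripper_force: 30.0
```

Emit:
drive_tool:
  commands:
    - {"hand": 1, "tx": -0.0005, "ty": -0.003, "tz": 0.0, "turn": 0.0}
    - {"hand": 1, "tx": -0.0005, "ty": -0.003, "tz": 0.0, "turn": 0.0}

```text
time_s: 12.9
tcp_pos: [0.5487, 0.1518, 0.1238]
eef_rot: [179.7, 0.2, 168.9]
contact_force: [-2.1, 9.9, 2.6]
gripper_width: 0.0194
gripper_force: 30.0
```

Emit:
drive_tool:
  commands:
    - {"hand": 1, "tx": -0.0005, "ty": -0.003, "tz": 0.0, "turn": 0.0}
    - {"hand": 1, "tx": -0.0005, "ty": -0.003, "tz": 0.0, "turn": 0.0}

```text
time_s: 13.1
tcp_pos: [0.5487, 0.1514, 0.1238]
eef_rot: [179.5, 0.2, 168.9]
contact_force: [-3.4, 16.4, 1.9]
gripper_width: 0.0195
gripper_force: 30.0
```

Emit:
drive_tool:
  commands:
    - {"hand": 1, "tx": -0.0005, "ty": -0.002, "tz": 0.0, "turn": 0.0}
    - {"hand": 1, "tx": -0.0005, "ty": -0.002, "tz": 0.0, "turn": 0.0}

```text
time_s: 13.3
tcp_pos: [0.5487, 0.1513, 0.1238]
eef_rot: [179.5, 0.3, 169.0]
contact_force: [-2.7, 20.0, 0.7]
gripper_width: 0.0197
gripper_force: 30.0
```

Emit:
drive_tool:
  commands:
    - {"hand": 1, "tx": 0.0003, "ty": 0.002, "tz": 0.0, "turn": 0.0}
    - {"hand": 0.5, "tx": 0.0003, "ty": 0.002, "tz": 0.0, "turn": 0.0}
    - {"hand": 0.5, "tx": 0.0003, "ty": 0.002, "tz": 0.0, "turn": 0.0}
    - {"hand": 0.5, "tx": 0.0003, "ty": 0.002, "tz": 0.0, "turn": 0.0}
    - {"hand": 0.5, "tx": 0.0003, "ty": 0.002, "tz": 0.0, "turn": 0.0}
    - {"hand": 0.5, "tx": 0.0003, "ty": 0.002, "tz": 0.08, "turn": 0.0}
    - {"hand": 0.5, "tx": 0.0003, "ty": 0.002, "tz": 0.16, "turn": 0.0}
    - {"hand": 0.7, "tx": 0.0003, "ty": 0.002, "tz": 0.24, "turn": 0.0}
    - {"hand": 1, "tx": 0.0, "ty": 0.002, "tz": 0.3, "turn": 0.0}
    - {"hand": 1, "tx": 0.0, "ty": 0.002, "tz": 0.3, "turn": 0.0}

```text
time_s: 14.3
tcp_pos: [0.5489, 0.1473, 0.3082]
eef_rot: [179.7, 0.5, 168.9]
contact_force: [-1.3, 0.5, -1.4]
gripper_width: 0.0252
gripper_force: 0.0
```

```bash
python3 look.py f; python3 - <<'E'
from h import *
o=o+R@[0,.0026,0]
def tcp(V,t=.02): return (o+R@(np.array([V[0]-.011,V[1]-.021,.046])-t*np.array([.5,0,.866]))).round(4)
print("start",tcp((-.038,-.0083)))
for f in(163,150,140,130,120,110,105,100,95,90,87):
    a=np.radians(f);u=np.array([np.cos(a),np.sin(a)]);n=np.array([-u[1],u[0]]);print(f,tcp(.032*u+.007*n))
E
```

```text
14.3 [0.5489 0.1473 0.3082] [-1.3  0.5 -1.4]
top peg [334, 237, 7, 13, 72] [-0.0033 -0.0679] ang 3.6 peg d -2.7
top yel [278, 285, 15, 5, 41] [-0.1253  0.0235] ang -83.1 peg d 
side peg [315, 236, 19, 20, 189] [ 0.0005 -0.0669] ang -85.9 peg d 0.4
side stripe [293, 178, 22, 22, 158] [0.033  0.0945] ang 1.2 peg d 
side yel [302, 204, 12, 7, 17] [ 0.0176 -0.0031] ang -15.1 peg d 
side yel [282, 211, 19, 11, 22] [-0.0113  0.0059] ang -17.8 peg d 
start [0.4817 0.0509 0.1011]
163 [0.4883 0.0608 0.1038]
150 [0.491  0.0677 0.1045]
140 [0.4939 0.0725 0.1056]
130 [0.4974 0.0767 0.1072]
120 [0.5015 0.0802 0.1091]
110 [0.506  0.0828 0.1114]
105 [0.5084 0.0838 0.1126]
100 [0.5108 0.0845 0.1139]
95 [0.5133 0.085  0.1152]
90 [0.5158 0.0853 0.1166]
87 [0.5173 0.0853 0.1175]
```

View pics/f.png

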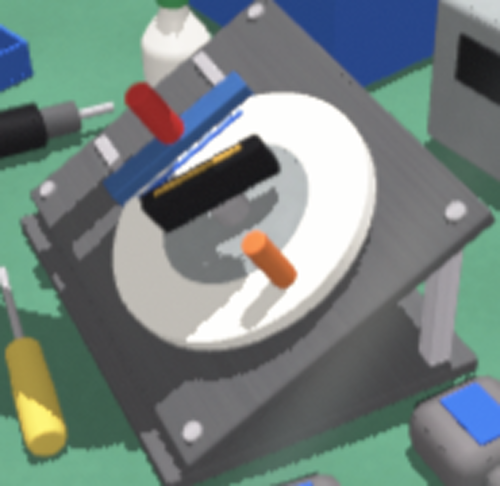

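The bar (115,195)–(250,90) now lies along the flat. Next I move the closed fingers to the trailing side of the handle's lower end.

Emit:
drive_tool:
  commands:
    - {"hand": 1, "tx": -0.05, "ty": -0.08, "tz": -0.03, "turn": 0.0}
    - {"hand": 1, "tx": -0.112, "ty": -0.164, "tz": -0.077, "turn": 0.0}
    - {"hand": 1, "tx": -0.112, "ty": -0.164, "tz": -0.077, "turn": 0.0}
    - {"hand": 1, "tx": -0.112, "ty": -0.164, "tz": -0.077, "turn": 0.0}
    - {"hand": 1, "tx": -0.112, "ty": -0.164, "tz": -0.077, "turn": 0.0}
    - {"hand": 1, "tx": -0.112, "ty": -0.164, "tz": -0.077, "turn": 0.0}

```text
time_s: 15.0
tcp_pos: [0.4798, 0.0489, 0.2555]
eef_rot: [-180.0, -0.0, 168.9]
contact_force: [0.7, 0.7, -0.4]
gripper_width: 0.0004
gripper_force: 0.0
```

Emit:
drive_tool:
  commands:
    - {"hand": 1, "tx": 0.002, "ty": 0.002, "tz": -0.07, "turn": 0.0}
    - {"hand": 1, "tx": 0.002, "ty": 0.002, "tz": -0.13, "turn": 0.0}
    - {"hand": 1, "tx": 0.002, "ty": 0.002, "tz": -0.18, "turn": 0.0}
    - {"hand": 1, "tx": 0.002, "ty": 0.002, "tz": -0.22, "turn": 0.0}
    - {"hand": 1, "tx": 0.002, "ty": 0.002, "tz": -0.2575, "turn": 0.0}
    - {"hand": 1, "tx": 0.002, "ty": 0.002, "tz": -0.2575, "turn": 0.0}
    - {"hand": 1, "tx": 0.002, "ty": 0.002, "tz": -0.2575, "turn": 0.0}
    - {"hand": 1, "tx": 0.002, "ty": 0.002, "tz": -0.2575, "turn": 0.0}

```text
time_s: 15.8
tcp_pos: [0.4817, 0.0505, 0.1024]
eef_rot: [180.0, 0.1, 168.9]
contact_force: [-0.1, -0.1, -0.4]
gripper_width: 0.0004
gripper_force: 0.0
```

Emit:
drive_tool:
  commands:
    - {"hand": 1, "tx": 0.006, "ty": 0.009, "tz": 0.001, "turn": 0.0}
    - {"hand": 1, "tx": 0.011, "ty": 0.017, "tz": 0.002, "turn": 0.0}
    - {"hand": 1, "tx": 0.013, "ty": 0.023, "tz": 0.003, "turn": 0.0}
    - {"hand": 1, "tx": 0.0155, "ty": 0.0287, "tz": 0.004, "turn": 0.0}
    - {"hand": 1, "tx": 0.0203, "ty": 0.0367, "tz": 0.006, "turn": 0.0}
    - {"hand": 1, "tx": 0.0262, "ty": 0.0437, "tz": 0.008, "turn": 0.0}
    - {"hand": 1, "tx": 0.033, "ty": 0.0495, "tz": 0.011, "turn": 0.0}
    - {"hand": 1, "tx": 0.0405, "ty": 0.0538, "tz": 0.015, "turn": 0.0}
    - {"hand": 1, "tx": 0.0405, "ty": 0.0538, "tz": 0.015, "turn": 0.0}

```text
time_s: 16.7
tcp_pos: [0.5021, 0.0822, 0.1092]
eef_rot: [-179.9, -0.3, 168.8]
contact_force: [-10.9, 4.7, 2.5]
gripper_width: 0.0004
gripper_force: 5.8
```

```bash
python3 look.py g
```

```text
16.7 [0.5021 0.0822 0.1092] [-10.9   4.7   2.5]
top peg [335, 237, 6, 5, 20] [ 0.0069 -0.0665] ang -47.8 peg d 5.6
top stripe [267, 200, 8, 6, 20] [0.0455 0.0878] ang -38.7 peg d 
top yel [278, 286, 16, 4, 35] [-0.1258  0.0219] ang -78.7 peg d 
side peg [315, 236, 19, 20, 191] [ 0.0005 -0.0662] ang -86.3 peg d 0.4
side stripe [306, 178, 10, 11, 58] [0.0484 0.0938] ang 48.5 peg d
```

View pics/g.png

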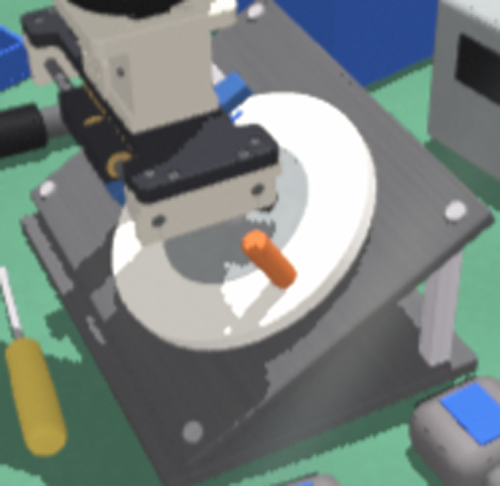

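Emit:
drive_tool:
  commands:
    - {"hand": 1, "tx": 0.004, "ty": 0.0015, "tz": 0.002, "turn": 0.0}
    - {"hand": 1, "tx": 0.008, "ty": 0.0028, "tz": 0.004, "turn": 0.0}
    - {"hand": 1, "tx": 0.008, "ty": 0.0028, "tz": 0.004, "turn": 0.0}
    - {"hand": 1, "tx": 0.008, "ty": 0.0028, "tz": 0.004, "turn": 0.0}

```text
time_s: 17.2
tcp_pos: [0.5069, 0.0844, 0.1117]
eef_rot: [-180.0, -0.3, 168.9]
contact_force: [-11.2, 6.7, 2.4]
gripper_width: 0.0005
gripper_force: 7.0
```

Emit:
drive_tool:
  commands:
    - {"hand": 1, "tx": 0.004, "ty": 0.0005, "tz": 0.002, "turn": 0.0}
    - {"hand": 1, "tx": 0.01, "ty": 0.001, "tz": 0.005, "turn": 0.0}
    - {"hand": 1, "tx": 0.01, "ty": 0.001, "tz": 0.005, "turn": 0.0}
    - {"hand": 1, "tx": 0.01, "ty": 0.001, "tz": 0.005, "turn": 0.0}

```text
time_s: 17.6
tcp_pos: [0.5134, 0.0858, 0.1153]
eef_rot: [180.0, -0.2, 168.9]
contact_force: [-12.8, 9.6, 6.3]
gripper_width: 0.0006
gripper_force: 9.6
```

Emit:
drive_tool:
  commands:
    - {"hand": 1, "tx": 0.003, "ty": -0.001, "tz": 0.0015, "turn": 0.0}
    - {"hand": 1, "tx": 0.003, "ty": -0.001, "tz": 0.0015, "turn": 0.0}
    - {"hand": 1, "tx": 0.003, "ty": -0.001, "tz": 0.0015, "turn": 0.0}

```text
time_s: 17.9
tcp_pos: [0.5149, 0.0856, 0.1162]
eef_rot: [179.9, -0.2, 168.9]
contact_force: [-15.3, 13.2, 7.9]
gripper_width: 0.0001
gripper_force: 11.6
```

Emit:
drive_tool:
  commands:
    - {"hand": 1, "tx": -0.02, "ty": 0.003, "tz": -0.006, "turn": 0.0}
    - {"hand": 1, "tx": -0.03, "ty": 0.004, "tz": 0.0, "turn": 0.0}
    - {"hand": 1, "tx": -0.03, "ty": 0.004, "tz": 0.08, "turn": 0.0}
    - {"hand": 1, "tx": -0.03, "ty": 0.004, "tz": 0.16, "turn": 0.0}
    - {"hand": 1, "tx": -0.03, "ty": 0.004, "tz": 0.24, "turn": 0.0}
    - {"hand": 1, "tx": 0.03, "ty": 0.06, "tz": 0.3, "turn": 0.0}
    - {"hand": 1, "tx": 0.06, "ty": 0.11, "tz": 0.32, "turn": 0.0}
    - {"hand": 1, "tx": 0.06, "ty": 0.11, "tz": 0.32, "turn": 0.0}
    - {"hand": 1, "tx": 0.06, "ty": 0.11, "tz": 0.32, "turn": 0.0}

```text
time_s: 18.8
tcp_pos: [0.5537, 0.1504, 0.3085]
eef_rot: [-180.0, -0.0, 168.9]
contact_force: [0.4, -0.6, -0.9]
gripper_width: 0.0004
gripper_force: 0.0
```

```bash
python3 look.py i
```

```text
18.8 [0.5537 0.1504 0.3085] [ 0.4 -0.6 -0.9]
top peg [334, 237, 7, 13, 72] [-0.0033 -0.0679] ang 3.6 peg d -2.7
top yel [278, 285, 15, 5, 40] [-0.1256  0.0239] ang -82.2 peg d 
side peg [315, 235, 19, 21, 199] [ 0.0005 -0.0656] ang -86.3 peg d 0.4
side stripe [293, 178, 22, 22, 159] [0.0332 0.0947] ang 1.5 peg d 
side stripe [264, 209, 11, 10, 21] [-0.0465  0.1018] ang 1.8 peg d 
side yel [290, 204, 16, 19, 31] [0.0005 0.0015] ang -87.6 peg d
```

View pics/i.png

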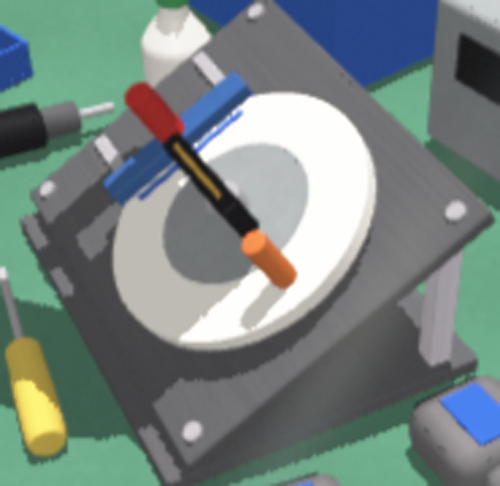

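The handle (165,135)–(250,230) points straight at the bar, measured at 88–89° of the 90° wanted. The bar still lies on the flat, the base hasn't turned and the arm is clear, so I'm handing in.

```bash
python3 -c "
from plant import r;print(r.close_job())"
```

```text
the job is handed in; nothing more can be done
None
```

The job is handed in at about 19 s: base squared by its peg, brace bar pushed home against the flat, then the handle turned clockwise to about 88–89° so it points at the bar; the first turn overshot by about 12° and I corrected it before moving the bar.

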